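Seat the tank and start the steam ironing station

ROBOT

A 6-joint arm with a two-finger parallel gripper is mounted at the origin on the work surface. World frame = base frame: x ahead of the robot, y to its left, z up, the work surface at z = 0. Lengths are in m, angles in rad, forces in N, time in s.
With the tool pointing down it reaches from about 0.35 to 0.975 m from the base axis. Payload 4.9 kg.
Tool frame: the origin (TCP) lies at the very end of the fingers, on their centre line; the grasp point (between the pads) lies 19 mm behind it; z points along the fingers, y is the line along which they close (so a half turn about z gives the same grasp; the last joint's range is limited). The gripper opens to 85 mm and grips with 20 to 120 N. Pads are 22 mm wide; open, the fingers measure 114 mm over their backs; the gripper's body (76 mm by 85 mm) begins 54 mm behind the grasp point. The pads swing forward as they close: fully open they stand 13 mm farther back than shut.
Start: joints at [1.222, 0.053, 1.613, -0, 1.476, -0.119], TCP at [0.142, 0.609, 0.231] pointing down, gripper open.
Joint ranges: [-3.01, 3.01], [-1.01, 2.22], [0.06, 2.58], [-1.02, 4.17], [0.09, 2.62], [-3.14, 3.14]. Speed limits (rad/s): [2.57, 2.57, 3.14, 3.14, 3.14, 3.14].

INTERFACE

Orientations are given as a rotation vector (axis times angle).
In Python, from station import get_obs, get_image, get_calibration, finish_job gives the robot as it stands.
- The arm moves only by the tool servo_tool, never from a script. Its argument "increments" is a list of rows, each a list of 5 numbers: the opening, from 0 (shut) to 1 (fully open), then the shift along the tool's x, y, z in mm, then the turn about the tool's z in degrees. In form: [[jaw, tx, ty, tz, spin], ...]. A call has 1 to 12 rows; each row shifts and turns the commanded pose from where the row before left it, along the tool's axes as they then stand; what a row does not reach is not made up. A row lasts 1/8 s, in which the tool goes at most 62.5 mm and 10.7 degrees, less where a joint would pass 70% of its speed; a pose out of reach is approached as far as the arm can. A call is refused whole if a number of a shift passes 62.5 or a number of a turn 10.7, either way. A call with a gripper value outside its range is refused whole. The fingers move at their own pace and stop on an object; "force" is the grip in N (left out, the last holds). Time passes only in rows, so rows that do not move let the fingers close. It gives the time, the measured TCP pose, the force, the opening and the grip force at its end, in the units of the state.
- get_obs(): the state, without advancing time (a new reading comes with each control period).
- get_image(name): name is "scene" or "top" or "wrist"; returns the picture (480x640x3 uint8, red, green, blue); there is no depth.
- get_calibration(name): a dict with "fx", "fy", "cx", "cy" (pixels), "R" (3x3) and "t" (3): a world point X has camera coordinates R X + t; the wrist camera has in their place "mount" (4x4, takes a point from camera to tool coordinates, whose origin is the TCP and whose axes are the flange's). Camera axes: x right, y down, z forward; pixel columns grow to the right and rows downward; lengths in m; the calibration is good to about 2 mm. A picture is of the moment at which its call begins: read the wrist's pose just before it. get_calibration takes no time and is no camera call.
- finish_job(): hands the job in; it is judged then, once.
The state is a dict: "t": time; "q": joint angles; "dq": joint speeds; "effort": joint torques, N m; "tool_pos": TCP position; "tool_rot": TCP orientation; "contact_force": force on the tool from outside, world axes, zero at the start; "wrist_torque": the same for the moment, N m; "opening": finger opening in m; "grip_force": force on a finger pad.
Only numpy, scipy, OpenCV 4.12 (cv2) and the standard library are available. Lean on these libraries where they do the work, as an engineer would, in place of code of your own. Each camera call takes 0.05 s, during which the arm holds its last target. There are 200 camera calls.

TASK

Get the steam ironing station ready: with the fingertips push its blue water tank fully home, then gently press the green button right down and let it come up again. Leave the red and yellow buttons alone, do not move the iron, the spray bottle, the orange measuring cup or the round white speaker - nothing is to be picked up.

Things in the scene. Friction and masses are not known exactly. Their poses are not given: they have to be found in the camera images.
- station: White steam ironing station, fixed to the bench, 260 (its x) x 400 (its y) x 85 mm high. Origin: centre of its underside, on the bench top. Its -x side is the front with the tank, facing roughly to the robot. Its +x half carries a grey iron rest (top at 90 mm). The flat control deck, 85 mm above the bench, runs along the front edge and carries three buttons.
- tank (a joint): How far the blue water tank stands out of the front of the station, m: 0 fully home against its stop, 0.06 fully out; starts 0.03 to 0.05. It slides along the station's x axis (pushing towards station +x closes it), needs about 3 N plus some drag, and stays where it is left.
- tank_face (a point): Centre of the tank's flat outer face; moves with the tank. Axes as the station's: push along +x. The tank is a solid plain block with no handle, face 120 mm wide (y) x 52 mm high (z), its centre 46 mm above the bench (face from 20 to 72 mm), 100 mm to station +y of the middle. Fully home, the face stands 8 mm proud of the station's front.
- green (a joint): Travel of the green button, m: 0 up, 0.007 right down; positive is pressed. It is a spring button, about 5 N to press right down, and comes up by itself. Do not load it with 25 N or more.
- green_top (a point): Centre of the top of the green button (round cap, 28 mm diameter, pressed straight down; its top is 108 mm above the bench when up, 101 mm when right down, and its black housing, 44 mm diameter, reaches 97 mm); moves with the cap. The three buttons stand in a row along station y on the control deck, 94 mm towards -x from the station's middle and 60 mm apart; which colour is in which place varies.
- red (a joint): Travel of the red button, m: 0 up, 0.007 down. To be left alone.
- red_top (a point): Centre of the top of the red button, same size as the green one.
- yellow (a joint): Travel of the yellow button, m: 0 up, 0.007 down. To be left alone.
- yellow_top (a point): Centre of the top of the yellow button, same size as the green one.
- green_base: Black housing of the green button, with its cap, fixed to the deck. Origin: centre of its underside, on the deck.
- red_base: Black housing of the red button, with its cap, fixed to the deck. Origin: centre of its underside, on the deck.
- yellow_base: Black housing of the yellow button, with its cap, fixed to the deck. Origin: centre of its underside, on the deck.
- iron: Loose steam iron lying on the station's rest, along the station's y axis, 105 x 220 x 106 mm high (up to 196 mm above the bench), black bow handle. Origin: centre of its sole. To be left alone.
- spray: Loose green spray bottle with a white head, 68 mm diameter, 177 mm high, standing on the bench to the right of the station. Origin: centre of its underside. To be left alone.
- cup: Loose orange measuring cup, 64 mm diameter, 55 mm high, standing on the bench in front of the buttons. Origin: centre of its underside. To be left alone.
- speaker: Loose round white smart speaker, 94 mm diameter, 76 mm high, standing on the bench to the left of the station. Origin: centre of its underside. To be left alone.

How it is judged:
On the way, in this order (a step that is already met when the one before it is completed fails the run):
1. the water tank is pushed fully home (value of joint tank below 0.004 m), for 0.1 s.
2. the green button is pressed down (value of joint green above 0.005 m), for 0.05 s.
3. the green button is let up again (value of joint green below 0.0015 m), for 0.1 s.
At the end, for the whole second after the job is handed in: The tank is within 4 mm of fully home, all three buttons are up (within 1.5 mm), and the iron, spray bottle, cup and speaker are at rest within 12 mm of where they stood (value of joint tank below 0.004 m and value of joint each of green, red, yellow below 0.0015 m and distance of each of iron, spray, cup, speaker from where it was at the start of the episode below 0.012 m and linear speed of each of iron, spray, cup, speaker below 0.02 m/s); the robot touches nothing.
It fails at once if the green button is pressed (over 3 mm) before the tank is home (value of joint green above 0.003 m and value of joint tank above 0.005 m).
It fails at once if the red or yellow button is pressed (over 1.5 mm) or touched with more than 1.5 N (value of joint any of red, yellow above 0.0015 m or contact force between any of red_base, yellow_base and anything else above 1.5 N).
It fails at once if the green button is loaded with more than 25 N (contact force between green_base and anything else above 25 N).
It fails at once if the iron, spray bottle, cup or speaker is lifted, tipped or moved more than 12 mm (distance of any of iron, spray, cup, speaker from where it was at the start of the episode above 0.012 m or angle between any of iron, spray, cup, speaker's own z axis and vertical above 0.2 rad).
It also fails if it takes over 42 s, if anything falls off the work surface, if the arm or the gripper's body presses on something with over 40 N, if the wrist force passes 120 N, or if a joint passes its speed limit or range.

## Working session

There is one attempt and no reset: what is moved stays moved. The work goes in short steps, Python scripts to look and compute and a tool call to move; the robot and the scene stay as the last step left them, time stands still between calls to the robot, and variables do not carry over. Pictures are saved under pics/ and viewed, at most 10 in all, crops included, and the job is handed in when it is done.

Besides the shell and the picture viewer there is one more tool, called after "Request:" as name(argument=value, ...), one argument or row to a line, values as JSON. servo_tool: Moves the arm, as the interface text tells. Its arguments: {"type":"object","properties":{"increments":{"type":"array"},"force":{"type":"number"}},"required":["increments"]}

```bash
mkdir -p pics
python3 - <<'E'
from station import *
import cv2, numpy as np
o=get_obs(); print(o['t'],o['tool_pos'],o['tool_rot'],o['opening'])
for n in ("scene","top"):
    im=get_image(n); np.save(f'pics/{n}.npy',im); cv2.imwrite(f'pics/{n}.png',im[...,::-1])
    c=get_calibration(n); print(n,c)
E
```

```text
0.0 [0.14212643 0.60798392 0.23004369] [-0.35996232 -3.12039971  0.00314876] 0.08507831603583735
scene {'fx': 510.71940188029487, 'fy': 510.71940188029487, 'cx': 313.47092144648155, 'cy': 242.0018222318307, 'R': array([[-0.4305799 ,  0.90253193, -0.00608761],
       [ 0.71423117,  0.33660627, -0.61365304],
       [-0.55179233, -0.26857463, -0.78955234]]), 't': array([ 0.22037299, -0.39001744,  1.38596236])}
top {'fx': 576.3165148403988, 'fy': 576.3165148403988, 'cx': 320.905268382702, 'cy': 240.85541021313554, 'R': array([[-0.00621729, -0.99993733,  0.00931014],
       [-0.99791859,  0.0056066 , -0.06424213],
       [ 0.0641859 , -0.00969017, -0.99789091]]), 't': array([0.03202953, 0.61410897, 1.14284062])}
```

View pics/top.png

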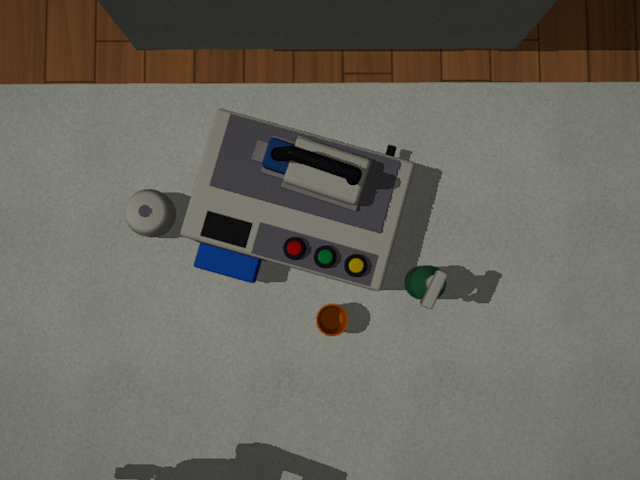

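View pics/scene.png

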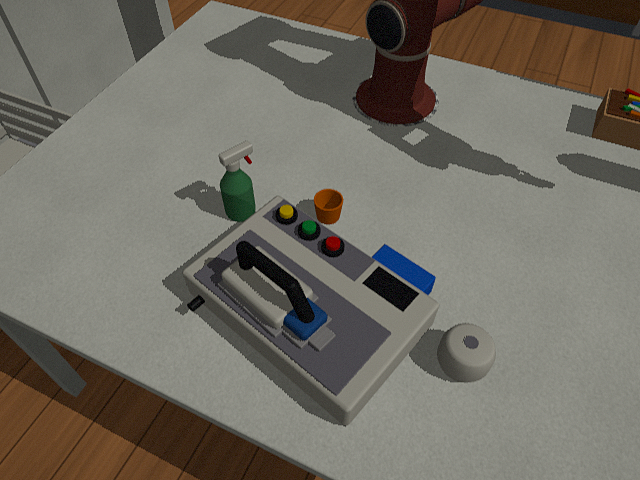

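The top view shows the tank at (227,262), red, green and yellow at (294,248), (325,257) and (356,265), and the cup at (332,320). The station is yawed about -15°. The scene view agrees.

```bash
cat > h.py <<'E'
from station import *
import cv2, numpy as np
from scipy.spatial.transform import Rotation as Rn
def ray(n,uv,z):
    c=get_calibration(n); R=c['R'];C=-R.T@c['t']
    d=R.T@np.array([(uv[0]-c['cx'])/c['fx'],(uv[1]-c['cy'])/c['fy'],1]); return C+d*(z-C[2])/d[2]
def mask(im,k):
    h=cv2.cvtColor(im,cv2.COLOR_RGB2HSV);lo,hi={'red':(0,5),'green':(55,80),'yellow':(20,32),'blue':(108,125),'orange':(6,14)}[k]
    return cv2.inRange(h,(lo,150,60),(hi,255,255))
def blobs(im,k,amin=40):
    n,l,s,c=cv2.connectedComponentsWithStats(mask(im,k)); return [(c[i],s[i,4],l==i) for i in range(1,n) if s[i,4]>amin]
def tool():
    o=get_obs();return np.array(o['tool_pos']),Rn.from_rotvec(o['tool_rot']).as_matrix(),o
E
python3 - <<'E'
from h import *
P={}
for n in('top','scene'):
    im=np.load(f'pics/{n}.npy')
    for k in('red','green','yellow','orange','blue'):
        for c,a,m in blobs(im,k): 
            z={'orange':.055,'blue':.072}.get(k,.106); p=ray(n,c,z); print(n,k,c.round(1),a,p.round(4)); P.setdefault((n,k),p)
            if k=='blue' and n=='top':
                q=cv2.boxPoints(cv2.minAreaRect(np.argwhere(m)[:,::-1].astype(np.float32))); print(q.round(1).tolist(),[ray(n,x,.072).round(4).tolist() for x in q])
for n in('top','scene'):
    d=P[n,'red']-P[n,'yellow']; print(n,np.linalg.norm(d),np.degrees(np.arctan2(-d[0],d[1])))
p,R,o=tool();print(p,R.round(3))
E
```

```text
top red [293.7 247.6] 165 [0.5964 0.08   0.106 ]
top green [324.5 256.2] 153 [0.58   0.0228 0.106 ]
top green [417.3 282.9] 122 [ 0.5293 -0.1497  0.106 ]
top yellow [355.7 265. ] 186 [ 0.5633 -0.0352  0.106 ]
top orange [131.   52.3] 15847 [0.9904 0.4045 0.055 ]
top orange [465.6  65.6] 7124 [ 0.9614 -0.2627  0.055 ]
top orange [612.4  65.2] 1380 [ 0.9615 -0.5576  0.055 ]
top orange [638.5  63.3] 58 [ 0.9652 -0.6104  0.055 ]
top orange [333.1 318.6] 677 [0.4607 0.0061 0.055 ]
top blue [226.  262.2] 1500 [0.571  0.2113 0.072 ]
[[193.1999969482422, 265.8999938964844], [200.0, 241.89999389648438], [258.70001220703125, 258.5], [252.0, 282.3999938964844]] [[0.5643, 0.274, 0.072], [0.6102, 0.2614, 0.072], [0.5777, 0.1485, 0.072], [0.5319, 0.1614, 0.072]]
scene red [445.6   5.9] 144 [-0.3306  0.0225  0.106 ]
scene red [423.1  97.5] 348 [0.1096 0.0978 0.106 ]
scene red [332.7 242.9] 161 [0.6005 0.0826 0.106 ]
scene green [309.1 226.2] 140 [0.5828 0.0254 0.106 ]
scene yellow [633.3  97.7] 67 [-0.1002  0.5485  0.106 ]
scene yellow [286.  211.3] 159 [ 0.5681 -0.0318  0.106 ]
scene orange [183.7   9.7] 461 [-0.0699 -0.7204  0.055 ]
scene orange [315.   12.1] 2025 [-0.2272 -0.347   0.055 ]
scene orange [540.6  50. ] 7851 [-0.3055  0.3135  0.055 ]
scene orange [627.3 113.6] 104 [-0.1106  0.5572  0.055 ]
scene orange [328.  205.7] 725 [0.478  0.0181 0.055 ]
scene orange [103.5 380.6] 188 [ 0.9862 -0.1561  0.055 ]
scene orange [ 73.3 439.5] 8500 [ 1.0811 -0.1358  0.055 ]
scene blue [406.  269.1] 794 [0.5744 0.2215 0.072 ]
top 0.11993102377357995 -16.03344582258416
scene 0.5742377721432907 156.33799709765242
[0.14216762 0.60801765 0.23017389] [[-0.974  0.228 -0.001]
 [ 0.228  0.974 -0.002]
 [ 0.    -0.002 -1.   ]]
```

Request:
servo_tool(
  increments=[
    [0,0,0,0,2.9],
    [0,-40,-24,0,0],
    [0,-40,-24,0,0],
    [0,-40,-24,0,0],
    [0,-40,-24,0,0],
    [0,-40,-24,0,0],
    [0,-40,-24,0,0],
    [0,-40,-24,0,0],
    [0,-40,-24,0,0],
    [0,-40,-24,0,0],
    [0,-40,-24,0,0],
    [0,-48,-22,0,0],
  ],
  force=40,
)

```text
t: 1.6
tool_pos: [0.5008, 0.2316, 0.2309]
tool_rot: [-0.438, -3.11, -0.0]
contact_force: [-0.0, 0.9, 0.8]
opening: 0.0003
grip_force: 0.0
```

Request:
servo_tool(
  increments=[
    [0,0,0,0,0],
    [0,0,0,40,0],
    [0,0,0,40,0],
    [0,0,0,40,0],
    [0,0,0,0,0],
    [0,0,0,0,0],
  ],
)

```text
t: 2.35
tool_pos: [0.5007, 0.2335, 0.1128]
tool_rot: [0.438, 3.109, 0.001]
contact_force: [0.9, -0.6, 1.0]
opening: -0.0001
grip_force: 0.0
```

Run:
```python
from h import *
p,R,o=tool();print(p,R.round(3).tolist(),o['opening'],o['contact_force'])
T=R.T@(np.array([0.548,0.218,0.047])-p);print('face in tool mm',T*1000)
im=get_image('top');cv2.imwrite('pics/t2.png',im[150:400,100:420,::-1].repeat(2,0).repeat(2,1))
```

```text
[0.50073946 0.23353704 0.11276432] [[-0.961, 0.276, 0.002], [0.276, 0.961, 0.001], [-0.001, 0.001, -1.0]] -0.0001235816267773575 [ 0.91314072 -0.5501041   0.95170859]
face in tool mm [-49.62728118  -1.95380493  65.82719892]
```

View pics/t2.png

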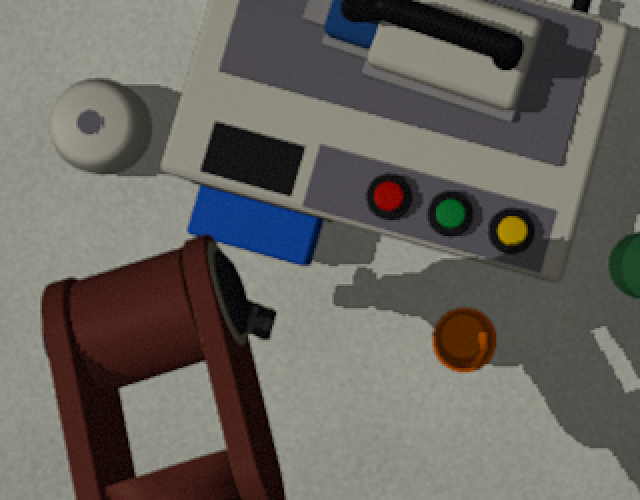

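The gripper is in front of the tank, hidden under the arm at about (200,300) in the crop. The tank is still out and nothing else has moved. Next I descend and push.

Request:
servo_tool(
  increments=[
    [0,0,-2,33,0],
    [0,0,0,32,0],
    [0,-10,0,0,0],
    [0,-10,0,0,0],
    [0,-10,0,0,0],
    [0,-10,0,0,0],
    [0,-10,0,0,0],
    [0,-10,0,0,0],
    [0,0,0,0,0],
    [0,0,0,0,0],
  ],
)

```text
t: 3.65
tool_pos: [0.5576, 0.214, 0.0461]
tool_rot: [0.439, 3.11, -0.001]
contact_force: [-0.4, -1.1, -0.5]
opening: -0.0003
grip_force: 0.0
```

Request:
servo_tool(
  increments=[
    [0,-5,0,0,0],
    [0,-5,0,0,0],
    [0,-5,0,0,0],
    [0,0,0,0,0],
    [0,0,0,0,0],
  ],
)

```text
t: 4.28
tool_pos: [0.5724, 0.21, 0.0464]
tool_rot: [0.439, 3.11, 0.0]
contact_force: [-1.0, 0.5, -0.7]
opening: -0.0006
grip_force: 0.2
```

Request:
servo_tool(
  increments=[
    [0,-3,0,0,0],
    [0,-3,0,0,0],
  ],
)

```text
t: 4.53
tool_pos: [0.5774, 0.2086, 0.0464]
tool_rot: [-0.439, -3.11, -0.0]
contact_force: [-10.8, 3.0, 3.2]
opening: 0.0001
grip_force: 5.7
```

Run:
```python
from h import *
p,R,o=tool();print(p,o['contact_force'])
for n in('top','scene'):
  im=get_image(n)
  for c,a,m in blobs(im,'blue'): print(n,c,a)
  if n=='scene': cv2.imwrite('pics/s3.png',im[130:380,220:540,::-1].repeat(2,0).repeat(2,1))
```

```text
[0.57744483 0.2085653  0.04642418] [-10.83686159   3.04892855   3.19587294]
```

View pics/s3.png

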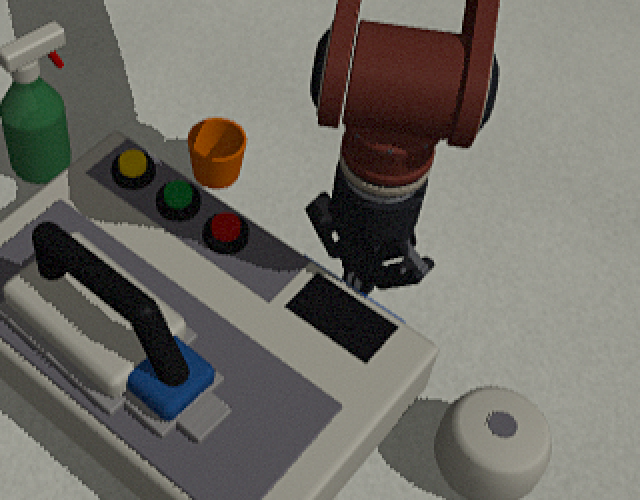

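The tank now shows only as a thin blue strip in front of the station, and the 11 N reading suggests it has reached its stop. I'll push slightly further to confirm.

Request:
servo_tool(
  increments=[
    [0,-2,0,0,0],
    [0,-2,0,0,0],
    [0,0,0,0,0],
  ],
)

```text
t: 5.0
tool_pos: [0.5773, 0.2086, 0.0464]
tool_rot: [-0.437, -3.1, 0.001]
contact_force: [-19.1, 3.1, 13.5]
opening: 0.0003
grip_force: 9.6
```

Request:
servo_tool(
  increments=[
    [0,15,0,0,0],
    [0,30,0,0,0],
    [0,35,0,0,0],
    [0,0,0,-45,0],
    [0,0,0,-50,0],
    [0,0,0,-30,0],
    [0,0,0,0,0],
    [0,0,0,0,0],
  ],
)

```text
t: 6.0
tool_pos: [0.5043, 0.2292, 0.1702]
tool_rot: [-0.439, -3.11, 0.001]
contact_force: [0.5, -0.4, -0.8]
opening: -0.0002
grip_force: 0.0
```

Run:
```python
from h import *
p,R,o=tool();print(p,o['contact_force'])
for z in (.108,): print('green top in tool',R.T@(np.array([.5815,.0240,z])-p)*1000)
for n in('top','scene'):
  im=get_image(n)
  for c,a,m in blobs(im,'blue'):
    print(n,c,a)
    if n=='top' and a>100:
      q=cv2.boxPoints(cv2.minAreaRect(np.argwhere(m)[:,::-1].astype(np.float32)));print([ray(n,x,.072).round(4).tolist() for x in q])
cv2.imwrite('pics/s4.png',im[130:380,220:540,::-1].repeat(2,0).repeat(2,1))
```

```text
[0.50427909 0.22922121 0.17020235] [ 0.47616486 -0.44620471 -0.81043888]
green top in tool [-131.03805485 -175.78355081   62.26652129]
top [229.11640212 251.73015873] 189
[[0.6043, 0.2623, 0.072], [0.61, 0.2608, 0.072], [0.5779, 0.149, 0.072], [0.5722, 0.1506, 0.072]]
```

View pics/s4.png

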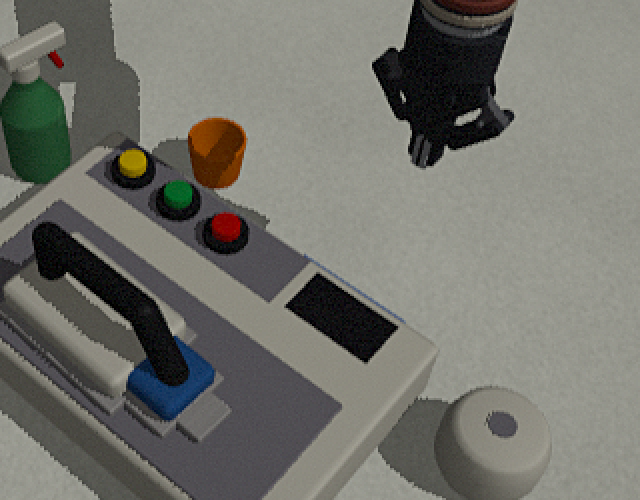

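The tank is flush apart from its 8 mm lip, and all other objects are in place. The green cap is at (178,193) in the crop. Next I move above green.

Request:
servo_tool(
  increments=[
    [0,-33,-44,0,0],
    [0,-33,-44,0,0],
    [0,-33,-44,0,0],
    [0,-32,-44,0,0],
    [0,0,0,0,0],
    [0,0,0,25,0],
    [0,0,0,23,0],
    [0,0,0,0,0],
    [0,0,0,0,0],
  ],
)

```text
t: 7.22
tool_pos: [0.5818, 0.0247, 0.1235]
tool_rot: [-0.438, -3.111, -0.0]
contact_force: [-0.2, -0.4, -0.7]
opening: 0.0001
grip_force: 0.0
```

Run:
```python
from h import *
p,R,o=tool();print(p,o['contact_force'])
print('green top in tool',R.T@(np.array([.5815,.0240,.108])-p)*1000)
im=get_image('scene')
cv2.imwrite('pics/s5.png',cv2.resize(im[130:290,220:420,::-1],None,fx=4,fy=3.75))
```

```text
[0.58175062 0.02473036 0.123475  ] [-0.18507059 -0.38822842 -0.67812627]
green top in tool [ 0.03795532 -0.77275612 15.47492495]
```

View pics/s5.png

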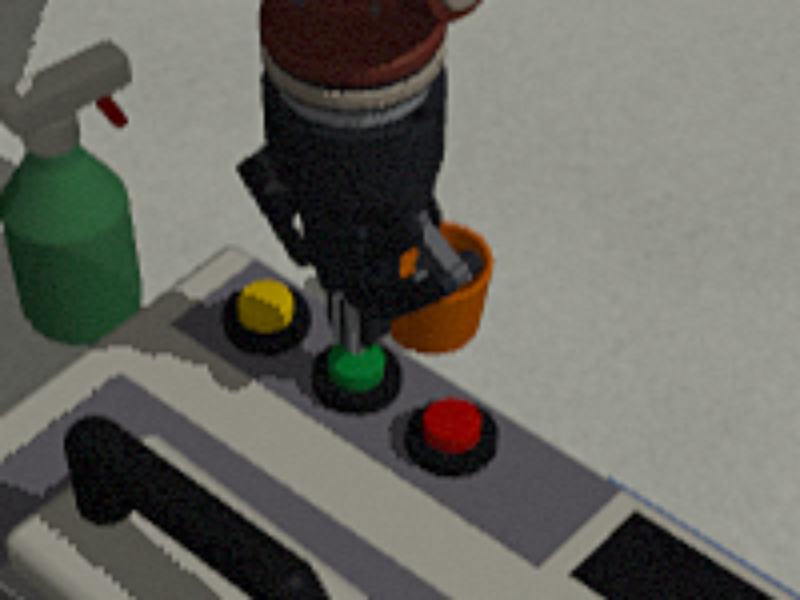

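The fingertips sit right above the green cap (356,355), well clear of red and yellow. Next I press.

Request:
servo_tool(
  increments=[
    [0,0,0,6,0],
    [0,0,0,6,0],
    [0,0,0,2,0],
    [0,0,0,2,0],
    [0,0,0,2,0],
    [0,0,0,1,0],
    [0,0,0,1,0],
    [0,0,0,0,0],
  ],
)

```text
t: 8.28
tool_pos: [0.5818, 0.0241, 0.1035]
tool_rot: [0.439, 3.111, -0.0]
contact_force: [-3.1, 0.7, 3.7]
opening: 0.0002
grip_force: 1.8
```

Request:
servo_tool(
  increments=[
    [0,0,0,1,0],
    [0,0,0,1,0],
    [0,0,0,0,0],
    [0,0,0,0,0],
  ],
)

```text
t: 8.78
tool_pos: [0.5819, 0.0241, 0.1014]
tool_rot: [0.439, 3.111, -0.0]
contact_force: [-2.9, -0.5, 5.0]
opening: -0.0002
grip_force: 2.3
```

Request:
servo_tool(
  increments=[
    [0,0,0,0.7,0],
    [0,0,0,0,0],
    [0,0,0,0,0],
  ],
)

```text
t: 9.15
tool_pos: [0.5819, 0.0241, 0.101]
tool_rot: [0.439, 3.111, -0.0]
contact_force: [-3.1, -0.2, 6.8]
opening: -0.0
grip_force: 3.1
```

Request:
servo_tool(
  increments=[
    [0,0,0,-6,0],
    [0,0,0,-14,0],
    [0,0,0,-40,0],
    [0,0,0,-40,0],
    [0,0,0,0,0],
    [0,40,0,0,0],
    [0,50,0,0,0],
    [0,50,0,0,0],
    [0,0,0,0,0],
    [0,0,0,0,0],
  ],
)

```text
t: 10.4
tool_pos: [0.4475, 0.0628, 0.2005]
tool_rot: [0.439, 3.11, -0.0]
contact_force: [0.0, -0.3, 0.2]
opening: -0.0001
grip_force: 0.0
```

Run:
```python
from h import *
p,R,o=tool();print(p,o['contact_force'])
for n in ('top','scene'):
    im=get_image(n)
    for k in('red','green','yellow'):print(n,k,[(c.round(1).tolist(),int(a)) for c,a,m in blobs(im,k)])
cv2.imwrite('pics/s6.png',cv2.resize(im[130:380,180:500,::-1],None,fx=2,fy=2))
```

```text
[0.44753105 0.06280111 0.20045138] [ 0.01629212 -0.28235903  0.19870686]
top red [([293.8, 247.6], 172), ([251.2, 408.4], 1280), ([296.3, 360.7], 1796), ([337.3, 410.7], 1443), ([276.1, 468.8], 427), ([300.0, 461.2], 85)]
top green [([324.5, 256.2], 160), ([418.1, 283.3], 198)]
top yellow [([355.6, 265.0], 187)]
scene red [([444.6, 6.4], 218), ([475.2, 12.3], 97), ([500.8, 16.6], 288), ([425.5, 110.4], 100), ([394.3, 116.0], 118), ([332.8, 242.8], 153)]
scene green [([239.9, 176.1], 48), ([309.2, 226.1], 139)]
scene yellow [([633.3, 97.7], 67), ([286.0, 211.3], 159)]
```

View pics/s6.png

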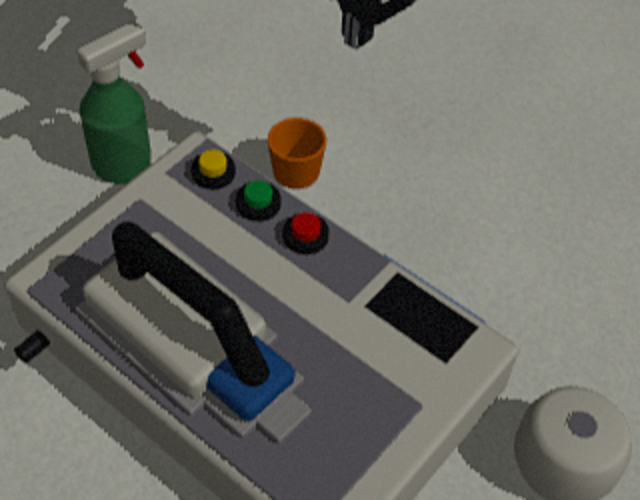

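The green cap is up again at full-frame (309,226), the same pixel as before the press. The tank is home, the loose objects are where they were, and the arm is clear.

```bash
python3 -c "
from station import *
print(finish_job())"
```

```text
the job is handed in; nothing more can be done
None
```

I pushed the water tank fully home, pressed the green button right down with about 7 N, and let it come up again; nothing else showed as moved in the pictures, and the job was handed in at about 10.5 s (no verdict was returned).

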